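Eject one toothpick tin and trap it on the runway

TASK

On the tin dispenser at the right of the worktop, press the black key down with one finger, and let the toothpick tin that springs out of the dock run up against the other finger of the same hand, so that it stops on the short runway instead of shooting off its open end. Do not pinch, lift or tip the tin, and leave the other things on the worktop alone. Finish while still holding: one finger keeping the key pressed, the other keeping the tin trapped, out of its dock but with none of it sticking out past the end of the runway.

Things in the scene. Friction and masses are not known exactly. Their poses are not given: they have to be found in the camera images.
- dispenser: Fixed grey tin dispenser, 206 x 131 x 54 mm. Origin on the worktop under the runway's centre line, level with the key's middle. -x: the way the tin slides out (towards the robot's edge of the worktop); +y: the side of the key; z up. Here and below, coordinates in mm are in this frame. The 3 mm side plate beside the rails reaches to y = 88; back wall at x = 170.
- runway (a point): Centre of the runway's floor at (0, 0, 18). Steel floor from the open end x = -34 to the dock, 77 wide between low rails (y = 38.5 to 42.5 either side, top z = 26). Dock: x = 56 to 168, its cheeks up to z = 54. A black gate (x = 37 to 44, 6 above the floor), joined to the key, holds the tin in. A fingertip standing here, tip at z = 30 to 50, is in the tin's way.
- key_top (a point): Middle of the top face of the black ribbed key, flat, 22 along x and 18 along y, at (0, 70, 58) when up: 70 mm sideways from the runway's centre line. Fully down it is at z = 48, which is 14 below the top of the tin (62). The rim of its well (x = +-16, y = 57 to 83) is at z = 44. Axes as the dispenser's.
- key (a joint): How far the key is pressed, m: 0 up, 0.010 fully down (hard stop). Its spring takes 2.4 N at the start, 4.4 N at the bottom, and the gate's rubbing adds up to about 3 N; it springs up when let go. The gate lets the tin go at about 0.006.
- pusher (a joint): How far the damped spring pusher behind the tin has run out, m: 0 loaded, 0.130 at its end. It pushes the tin with about 3 N, so that it slides at about 30 mm/s once the gate is down; if nothing stops it, it begins to leave the runway about 2.5 s later.
- tin: Loose plain steel toothpick tin, lid shut, 92 mm along its own y (the way it slides), 71 across, 44 high, 0.08 to 0.16 kg. Origin: centre of its underside, at (90, 0, 18) at the start, leading face 45 ahead of it at x = 45. It is out of the dock once it has slid 15 mm, and begins to stick out past the runway after 80 mm.
- spice_jar: Clear spice jar with a dark brown cap, 44 mm across, 105 mm high, standing on the dispenser's side plate behind the key. Bystander. Origin: centre of its underside, z up.
- cup: White cup, 74 mm across, 64 mm high, standing to the left of the dispenser. Bystander. Origin: centre of its underside, z up.
- timer: White wind-up kitchen timer with a red dial, 62 mm across, 44 mm high, to the left of the dispenser. Bystander. Origin: centre of its underside, z up.
- carton: Small plain white carton, 75 x 28 x 55 mm, far to the left. Bystander. Origin: centre of its underside, z up.
- green_cap_jar: Clear spice jar with a green cap, 46 mm across, 106 mm high, far to the left. Bystander. Origin: centre of its underside, z up.
- cup_upturned: White cup standing upside down, 74 mm across, 64 mm high, far to the left. Bystander. Origin: centre of its underside, z up.

How it is judged:
By the outcome, as a careful person would: the job done as asked, in the order asked, and still so for the second after the job is handed in, while the arm keeps its last pose, push and grip.
It also fails if it takes over 35 s, if anything falls off the work surface, if the arm or the gripper's body presses on something with over 40 N, if the wrist force passes 120 N, or if a joint passes its speed limit or range.

ROBOT

A 7-joint arm with a two-finger parallel gripper is mounted at the origin on a cart in front of the work surface, level with it; the furniture and walls round the work are solid. World frame = base frame: x ahead of the robot, y to its left, z up, the work surface at z = 0. Lengths are in m, angles in rad, forces in N, time in s.
With the tool pointing down it reaches from about 0.4 to 0.875 m from the base axis. Payload 19.3 kg.
Tool frame: the origin (TCP) lies at the very end of the fingers, on their centre line; the grasp point (between the pads) lies 19 mm behind it; z points along the fingers, y is the line along which they close (so a half turn about z gives the same grasp; the last joint's range is limited). The gripper opens to 85 mm and grips with 20 to 120 N. Pads are 22 mm wide; open, the fingers measure 114 mm over their backs; the gripper's body (76 mm by 85 mm) begins 54 mm behind the grasp point. The pads swing forward as they close: fully open they stand 13 mm farther back than shut.
Start: joints at [1.247, 0.521, -0.036, 1.599, 0.021, 1.021, -0.113], TCP at [0.157, -0.605, 0.231] pointing down, gripper open.
Joint ranges: [-2.91, 2.91], [-0.3, 2.13], [-1.5, 1.42], [0.17, 2.43], [-1.26, 4.41], [0.16, 1.93], [-2.52, 2.52]. Speed limits (rad/s): [1.89, 1.89, 2.39, 2.39, 3.01, 3.01, 3.01].

INTERFACE

Orientations are given as a unit quaternion [x, y, z, w].
In Python, from workcell import arm gives the robot as it stands. The module is installed in compiled form; this text tells all that it offers.
- The arm moves only by the tool step_arm, never from a script. Its argument "commands" is a list of rows, each a list of 2 entries, a list of its own where there are three numbers: the shift along the tool's x, y, z each as a share of 0.03 m, from -1 to 1, then the turn, a rotation vector about the tool's x, y, z each as a share of 180 degrees, from -1 to 1. In form: [[[tx, ty, tz], [ax, ay, az]], ...]. A call has 1 to 12 rows; each row shifts and turns the commanded pose from where the row before left it, along the tool's axes as they then stand; what a row does not reach is not made up. A row lasts 1/10 s, in which the tool goes at most 50 mm and 8.59 degrees, less where a joint would pass 70% of its speed; a pose out of reach is approached as far as the arm can. A call with a number of a shift or a turn outside -1 to 1 is refused whole. A call with a gripper value outside its range is refused whole. "fingers" is the gripper command: -1 is fully open, 1 is shut, values between are in proportion, set as the call begins (left out, the last holds). The fingers move at their own pace and stop on an object; "force" is the grip in N (left out, the last holds). Time passes only in rows, so rows that do not move let the fingers close. It gives the time, the measured TCP pose, the force, the opening and the grip force at its end, in the units of the state.
- arm.observe(): the state, without advancing time (a new reading comes with each control period).
- arm.capture(name): name is "scene" or "top"; returns (picture, depth): 480x640x3 uint8, red, green, blue; 480x640 float32, m along the optical axis (not along the pixel's ray), 0 where there is no reading.
- arm.camera_info(name): a dict with "K" (3x3 intrinsics, pixels), "extrinsics" (4x4, takes a point from world to camera coordinates). Camera axes: x right, y down, z forward; pixel columns grow to the right and rows downward; lengths in m; the calibration is good to about 2 mm. A picture is of the moment at which its call begins. camera_info takes no time and is no camera call.
- arm.hand_in(): hands the job in; it is judged then, once.
The state is a dict: "time_s": time; "joint_positions": joint angles; "dq": joint speeds; "effort": joint torques, N m; "tcp_pos": TCP position; "orientation": TCP orientation; "force": force on the tool from outside, world axes, zero at the start; "moment": the same for the moment, N m; "width": opening from 0.0 (shut) to 1.0 (fully open); "gripper_force": force on a finger pad.
Only numpy, scipy, OpenCV 4.12 (cv2) and the standard library are available. Lean on these libraries where they do the work, as an engineer would, in place of code of your own. Each camera call takes 0.05 s, during which the arm holds its last target. There are 200 camera calls.

## Working session

There is one attempt and no reset: what is moved stays moved. The work goes in short steps, Python scripts to look and compute and a tool call to move; the robot and the scene stay as the last step left them, time stands still between calls to the robot, and variables do not carry over. Pictures are saved under pics/ and viewed, at most 10 in all, crops included, and the job is handed in when it is done.

Besides the shell and the picture viewer there is one more tool, called after ">>>" as name([rows], argument=value, ...), one row to a line, values as JSON. step_arm: Moves the arm, as the interface text tells. Shift numbers are shares of 0.03 m and turn numbers shares of 180 degrees, none past 1 either way. Its arguments: {"type":"object","properties":{"commands":{"type":"array","items":{"type":"array"}},"fingers":{"type":"number"},"force":{"type":"number"}},"required":["commands"]}

```bash
mkdir -p pics
python3 - <<'E'
from workcell import arm
import cv2,numpy as np
print(arm.observe())
for n in("scene","top"):
    p,d=arm.capture(n); cv2.imwrite(f"pics/{n}0.png",p[:,:,::-1]); np.save(f"{n}0.npy",d); i=arm.camera_info(n); print(n,i["K"],i["extrinsics"])
E
```

```text
{'time_s': 0.0, 'joint_positions': array([ 1.24676578,  0.52201906, -0.03634901,  1.599984  ,  0.02121429,
        1.02109114, -0.11278556]), 'dq': array([ 1.43824408e-03,  3.75816060e-04,  2.02034370e-03, -2.32620494e-04,
        6.76059658e-04,  1.09310798e-03,  3.52410924e-05]), 'effort': array([-1.75153004e-04, -9.27128720e+01,  1.98004268e+00, -3.69937384e+01,
        1.78249466e-02,  8.26110248e-03, -6.61084891e-05]), 'tcp_pos': array([ 0.15683797, -0.60466552,  0.23073094]), 'orientation': array([ 9.91954993e-01,  1.26589812e-01, -1.10265935e-04, -5.47021862e-04]), 'force': array([ 0.02851361,  0.45740913, -0.39627583]), 'moment': array([ 0.00711224, -0.01021868,  0.03213805]), 'gripper_force': 0.0, 'width': 0.999283586161292}
scene [[552.11226042   0.         319.89022472]
 [  0.         552.11226042 239.68621417]
 [  0.           0.           1.        ]] [[-0.85386746 -0.52039706 -0.00986208  0.54196233]
 [-0.38262532  0.64043143 -0.66591699  0.15493542]
 [ 0.35285724 -0.56483137 -0.74596065  1.66335942]
 [ 0.          0.          0.          1.        ]]
top [[586.38814279   0.         329.29532556]
 [  0.         586.38814279 235.23489929]
 [  0.           0.           1.        ]] [[ 0.01819215 -0.99967253 -0.0179967   0.13956056]
 [-0.99250723 -0.01588075 -0.12114951  0.559917  ]
 [ 0.12082404  0.02006583 -0.99247112  1.41361261]
 [ 0.          0.          0.          1.        ]]
```

View pics/scene0.png

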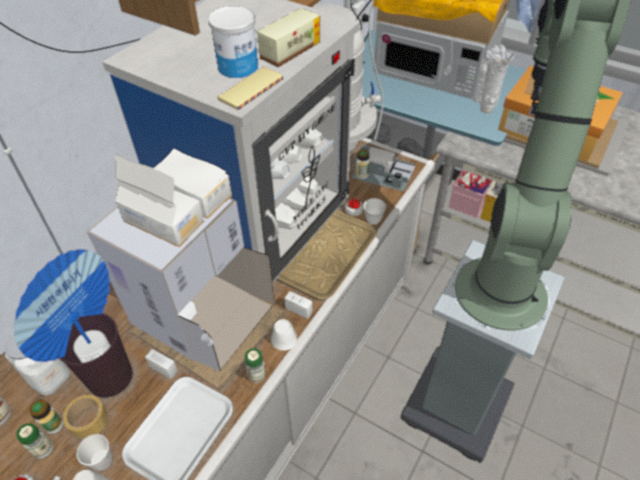

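View pics/top0.png

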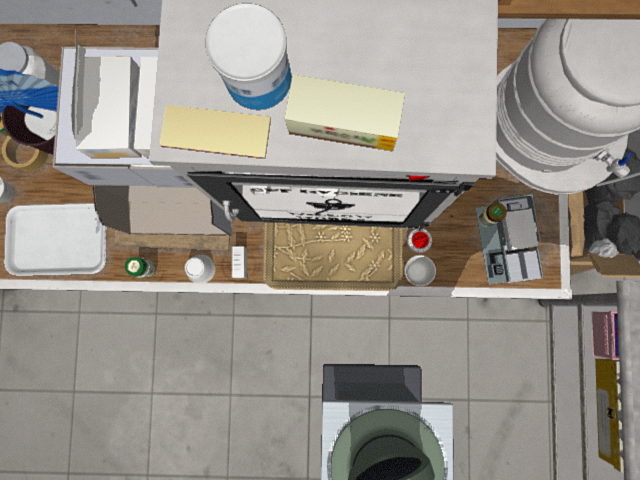

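The dispenser shows in the top view at about u 480–540, v 195–283, with the key at about (497,266), the brown-capped jar at (495,212) and the tin at (520,230). The timer is at (420,241) and the cup at (420,270). I'll zoom in next.

Run:
```python
import cv2,numpy as np
a=cv2.imread("pics/top0.png")[185:295,465:575]; b=cv2.imread("pics/scene0.png")[140:230,335:445]
a=cv2.resize(a,(600,600),interpolation=cv2.INTER_CUBIC)
cv2.imwrite("pics/crop_a.png",a)
d=np.load("top0.npy"); print(np.round(d[190:290:6,474:550:6],3))
```

```text
[[1.49  1.488 1.492 1.49  1.489 1.494 1.485 1.491 1.491 1.489 1.489 1.416
  1.397]
 [1.476 1.486 1.486 1.487 1.483 1.488 1.483 1.436 1.433 1.435 1.485 1.491
  1.49 ]
 [1.485 1.489 1.487 1.484 1.435 1.466 1.47  1.467 1.472 1.463 1.485 1.49
  1.48 ]
 [1.49  1.487 1.42  1.373 1.377 1.375 1.447 1.439 1.469 1.43  1.421 1.482
  1.477]
 [1.481 1.457 1.387 1.373 1.369 1.372 1.416 1.416 1.418 1.42  1.434 1.482
  1.481]
 [1.485 1.456 1.412 1.383 1.369 1.447 1.419 1.415 1.416 1.416 1.433 1.479
  1.472]
 [1.484 1.477 1.469 1.475 1.462 1.423 1.417 1.417 1.421 1.42  1.414 1.476
  1.479]
 [1.479 1.473 1.47  1.474 1.469 1.421 1.414 1.42  1.414 1.409 1.415 1.474
  1.477]
 [1.475 1.478 1.477 1.469 1.467 1.423 1.415 1.411 1.409 1.406 1.409 1.417
  1.474]
 [1.471 1.47  1.47  1.47  1.473 1.436 1.417 1.406 1.408 1.413 1.408 1.474
  1.472]
 [1.475 1.477 1.473 1.469 1.473 1.446 1.443 1.449 1.449 1.446 1.459 1.475
  1.465]
 [1.469 1.468 1.464 1.454 1.468 1.451 1.452 1.457 1.448 1.448 1.456 1.468
  1.468]
 [1.468 1.472 1.468 1.45  1.465 1.456 1.446 1.45  1.443 1.453 1.447 1.439
  1.468]
 [1.467 0.    1.466 1.425 1.412 1.463 1.443 1.441 1.447 1.443 1.448 1.441
  1.461]
 [1.463 1.469 1.463 1.428 1.406 1.456 1.448 1.449 1.44  1.44  1.445 1.443
  1.466]
 [1.465 1.463 1.459 1.457 1.458 1.454 1.436 1.448 1.444 1.468 1.465 1.464
  1.462]
 [1.459 1.461 1.467 1.464 1.468 1.464 1.463 1.462 1.459 1.464 1.463 1.462
  1.458]]
```

View pics/crop_a.png

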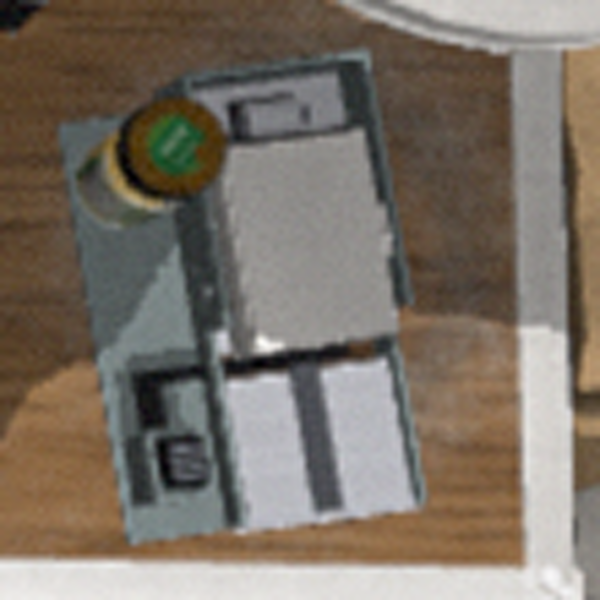

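```bash
cat > h.py <<'E'
import numpy as np
from workcell import arm
def ray(n,u,v,z):
    i=arm.camera_info(n);E=i["extrinsics"];R=E[:3,:3];c=-R.T@E[:3,3]
    r=R.T@np.linalg.inv(i["K"])@[u,v,1]
    return c+r*(z-c[2])/r[2]
def fit(P,Q): # P local -> Q world, 2D rigid
    p=P.mean(0);q=Q.mean(0);H=(P-p).T@(Q-q);th=np.arctan2(H[0,1]-H[1,0],H[0,0]+H[1,1])
    R=np.array([[np.cos(th),-np.sin(th)],[np.sin(th),np.cos(th)]]);return th,R,q-R@p
E
python3 - <<'E'
from h import *
L=[((62,125),(170,88,3)),((130,543),(-34,88,3)),((424,505),(-34,-42.5,26)),((184,462),(0,70,58)),((368,52),(170,-42.5,54)),((185,80),(170,42.5,54)),((410,303),(56,-42.5,54)),((240,525),(-34,38.5,20))]
P=np.array([l[1][:2] for l in L])/1e3
Q=np.array([ray("top",(a-2.2)/5.4545+465,(b-2.2)/5.4545+185,l[2]/1e3)[:2] for (a,b),l in L])
th,R,t=fit(P,Q);print(np.degrees(th),t);print(np.round((Q-(P@R.T+t))*1000,1))
print("key",R@[0,.07]+t, "key direct",Q[3], R)
E
```

```text
8.504435508238583 [ 0.48940112 -0.32885809]
[[-6.6 -3.3]
 [ 2.3 -1.7]
 [ 1.4  1.5]
 [-0.3  0.7]
 [ 0.5  0.7]
 [-0.9 -1.6]
 [ 0.3  1.7]
 [ 3.3  2. ]]
key [ 0.4790491  -0.25962778] key direct [ 0.4787603  -0.25893651] [[ 0.98900442 -0.14788597]
 [ 0.14788597  0.98900442]]
```

>>> step_arm([
  [[0,0,0],[0,0,0.0336]],
  [[0.3,-0.2,0],[0,0,0]],
  [[0.62,-0.43,0],[0,0,0]],
  [[0.62,-0.43,0],[0,0,0]],
  [[0.62,-0.43,0],[0,0,0]],
  [[0.62,-0.43,0],[0,0,0]],
  [[0.62,-0.43,0],[0,0,0]],
  [[0.62,-0.43,0],[0,0,0]],
  [[0.62,-0.43,0],[0,0,0]],
  [[0.62,-0.43,0],[0,0,0]],
  [[0.62,-0.43,0],[0,0,0]],
], fingers=-0.4)

```text
time_s: 1.2
tcp_pos: [0.3144, -0.4567, 0.2312]
orientation: [0.997, 0.076, -0.0, -0.0]
force: [0.1, -0.7, -0.1]
width: 0.703
gripper_force: 0.0
```

>>> step_arm([
  [[0.58,-0.4,0],[0,0,0]],
  [[0.58,-0.4,0],[0,0,0]],
  [[0.58,-0.4,0],[0,0,0]],
  [[0.58,-0.4,0],[0,0,0]],
  [[0.58,-0.4,0],[0,0,0]],
  [[0.58,-0.4,0],[0,0,0]],
  [[0.58,-0.4,0],[0,0,0]],
  [[0.58,-0.4,0],[0,0,0]],
  [[0.58,-0.4,0],[0,0,0]],
  [[0.58,-0.4,0],[0,0,0]],
  [[0.58,-0.4,0.4],[0,0,0]],
  [[0,0,0.6],[0,0,0]],
])

```text
time_s: 2.4
tcp_pos: [0.4858, -0.2962, 0.2016]
orientation: [0.997, 0.078, 0.001, -0.0]
force: [-0.8, -0.4, -0.4]
width: 0.698
gripper_force: 0.0
```

>>> step_arm([
  [[0,0,0.7],[0,0,0]],
  [[0,0,0.7],[0,0,0]],
  [[0,0,0.7],[0,0,0]],
  [[0,0,0],[0.0278,0,0]],
  [[0,0,0],[0,0,0]],
])

```text
time_s: 2.9
tcp_pos: [0.4828, -0.3, 0.1376]
orientation: [0.996, 0.074, -0.004, -0.045]
force: [-0.4, -0.5, -0.1]
width: 0.701
gripper_force: 0.0
```

Run:
```python
from workcell import arm
import cv2,numpy as np
o=arm.observe();print(o['time_s'],o['tcp_pos'],o['orientation'],o['force'],o['width'])
p,d=arm.capture("scene"); q,d2=arm.capture("top")
np.save("top1.npy",d2)
a=cv2.resize(p[130:240,330:450,::-1],(400,367),interpolation=cv2.INTER_CUBIC)
b=cv2.resize(q[185:295,440:560,::-1],(400,367),interpolation=cv2.INTER_CUBIC)
cv2.imwrite("pics/c1.png",np.hstack([a,b]))
```

```text
2.9 [ 0.48278616 -0.30001349  0.1375677 ] [ 0.99622353  0.07434346 -0.00358815 -0.04470849] [-0.43799236 -0.50348766 -0.1003871 ] 0.7009999844312496
```

View pics/c1.png

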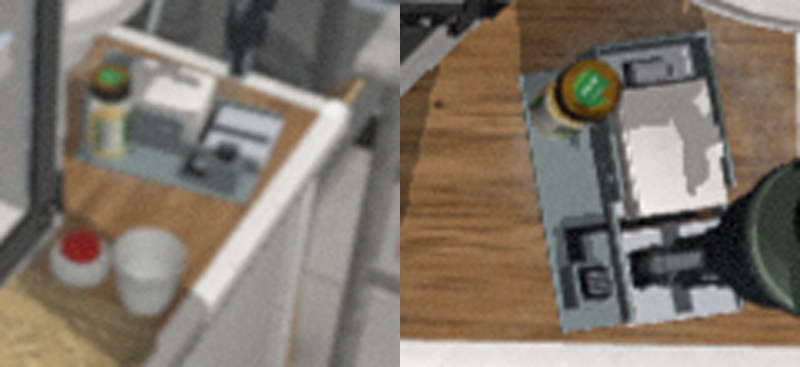

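Run:
```python
from h import *
o=arm.observe()
from scipy.spatial.transform import Rotation as Ro
R=Ro.from_quat(o['orientation']).as_matrix();t=o['tcp_pos']
for n,(u0,v0,ox) in {"scene":(330,130,0),"top":(440,185,400)}.items():
    i=arm.camera_info(n)
    for l in ([0,0,0],[0,-.037,0],[0,.037,0],[0,0,-.1],[0,0,-.25]):
        c=i["extrinsics"]@np.r_[R@l+t,1];p=i["K"]@c[:3];p=p[:2]/p[2]
        print(n,l,p.round(),((p-[u0,v0])*3.333+[ox,0]).round())
```

```text
scene [0, 0, 0] [402. 149.] [241.  62.]
scene [0, -0.037, 0] [399. 154.] [231.  81.]
scene [0, 0.037, 0] [405. 143.] [251.  43.]
scene [0, 0, -0.1] [406. 123.] [254. -22.]
scene [0, 0, -0.25] [413.  82.] [ 275. -161.]
top [0, 0, 0] [526. 265.] [686. 268.]
top [0, -0.037, 0] [510. 267.] [633. 275.]
top [0, 0.037, 0] [541. 263.] [738. 261.]
top [0, 0, -0.1] [545. 262.] [749. 255.]
top [0, 0, -0.25] [580. 254.] [866. 232.]
```

The pictures agree with the calculation: in the right half, the key-side fingertip is at crop (633,272), still 80 mm above the key at (597,280). Perspective explains the offset. I'll descend to just above the key.

>>> step_arm([
  [[0.07,-0.07,0.6],[0,0,0]],
  [[0,0.05,0.6],[0,0,0]],
  [[0,0.05,0.6],[0,0,0]],
  [[0,0.05,0.55],[0,0,0]],
  [[0,0,0],[0,0,0]],
  [[0,0,0],[0,0,0]],
])

```text
time_s: 3.6
tcp_pos: [0.485, -0.2948, 0.0686]
orientation: [0.996, 0.075, -0.003, -0.043]
force: [0.5, 0.0, 1.0]
width: 0.703
gripper_force: 0.0
```

Run:
```python
from workcell import arm
import cv2,numpy as np
o=arm.observe();print(o['time_s'],o['tcp_pos'],o['orientation'],o['force'],o['width'])
p,d=arm.capture("scene"); q,d2=arm.capture("top")
a=cv2.resize(p[130:210,360:440,::-1],(400,400),interpolation=cv2.INTER_CUBIC)
b=cv2.resize(q[205:285,470:550,::-1],(400,400),interpolation=cv2.INTER_CUBIC)
cv2.imwrite("pics/c2.png",np.hstack([a,b]))
```

```text
3.6 [ 0.48503229 -0.29484995  0.06856746] [ 0.99627579  0.0746496  -0.00303578 -0.04304389] [0.52061363 0.04281405 1.00070076] 0.7034743739284947
```

View pics/c2.png

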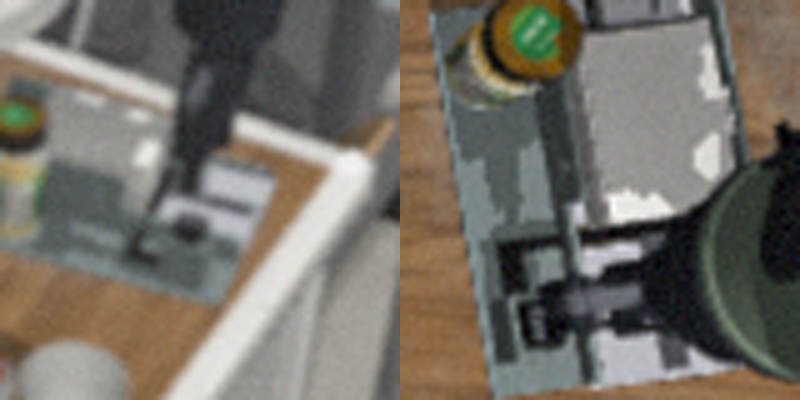

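Run:
```python
from h import *
o=arm.observe()
from scipy.spatial.transform import Rotation as Ro
R=Ro.from_quat(o['orientation']).as_matrix();t=o['tcp_pos']
th=np.radians(8.5);D=np.array([[np.cos(th),-np.sin(th),0],[np.sin(th),np.cos(th),0],[0,0,1]]);T=np.array([.4894,-.3289,0])
print("key in tool",R.T@(D@[0,.07,.058]+T-t)*1000)
for n,(u0,v0,ox) in {"scene":(360,130,0),"top":(470,205,400)}.items():
    i=arm.camera_info(n)
    for s,w in [("tip in",R@[0,-.030,-.006]+t),("tip out",R@[0,-.0445,-.006]+t),("pad up",R@[0,-.037,-.05]+t),("key",D@[0,.07,.058]+T),("runfinger",R@[0,.037,-.006]+t)]:
        c=i["extrinsics"]@np.r_[w,1];p=i["K"]@c[:3];p=p[:2]/p[2]
        print(n,s,((p-[u0,v0])*5+[ox,0]).round())
```

```text
key in tool [ -0.87783048 -35.08070133  14.09069243]
scene tip in [185. 188.]
scene tip out [179. 200.]
scene pad up [190. 142.]
scene key [181. 216.]
scene runfinger [213. 137.]
top tip in [568. 315.]
top tip out [539. 318.]
top pad up [588. 309.]
top key [543. 321.]
top runfinger [704. 297.]
```

>>> step_arm([
  [[-0.07,-0.17,0],[0,0,0]],
  [[0,0.01,0.15],[0,0,0]],
  [[0,0.01,0.15],[0,0,0]],
  [[0,0,0],[0,0,0]],
  [[0,0,0],[0,0,0]],
])

```text
time_s: 4.2
tcp_pos: [0.4817, -0.2905, 0.0591]
orientation: [0.996, 0.074, -0.003, -0.044]
force: [-0.5, -0.3, -0.4]
width: 0.7
gripper_force: 0.0
```

>>> step_arm([
  [[0,0.01,0.1],[0,0,0]],
  [[0,0,0],[0,0,0]],
  [[0,0,0],[0,0,0]],
])

```text
time_s: 4.5
tcp_pos: [0.4818, -0.2905, 0.0562]
orientation: [0.996, 0.074, -0.003, -0.044]
force: [-0.0, -0.3, -0.0]
width: 0.699
gripper_force: 0.0
```

Run:
```python
from workcell import arm
import cv2,numpy as np
o=arm.observe();print(o['time_s'],o['tcp_pos'],o['orientation'],o['force'],o['width'])
p,d=arm.capture("scene"); q,d2=arm.capture("top")
a=cv2.resize(p[130:210,360:440,::-1],(400,400),interpolation=cv2.INTER_CUBIC)
b=cv2.resize(q[205:285,470:550,::-1],(400,400),interpolation=cv2.INTER_CUBIC)
cv2.imwrite("pics/c3.png",np.hstack([a,b]))
```

```text
4.5 [ 0.4818201  -0.29046391  0.05621279] [ 0.9963055   0.07393093 -0.00326287 -0.04357672] [-0.03622488 -0.2827849  -0.03808247] 0.6993254818902127
```

View pics/c3.png

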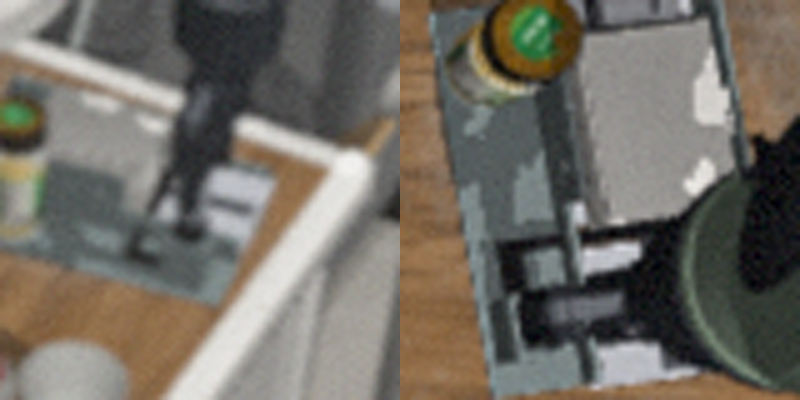

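The finger is now over the key: scene crop tip at (188,205) against key at (190,228), top crop finger end at (530,315). There is no contact yet, so I'll keep lowering it slowly.

>>> step_arm([
  [[0,0.005,0.07],[0,0,0]],
  [[0,0.005,0.07],[0,0,0]],
  [[0,0,0],[0,0,0]],
])

```text
time_s: 4.9
tcp_pos: [0.4817, -0.2903, 0.0517]
orientation: [0.996, 0.074, -0.003, -0.044]
force: [-0.1, -0.3, 0.2]
width: 0.702
gripper_force: 0.0
```

>>> step_arm([
  [[0,0.005,0.07],[0,0,0]],
  [[0,0,0],[0,0,0]],
  [[0,0,0],[0,0,0]],
])

```text
time_s: 5.2
tcp_pos: [0.4819, -0.2904, 0.05]
orientation: [0.996, 0.074, -0.003, -0.043]
force: [-0.3, -0.8, 0.9]
width: 0.699
gripper_force: 0.2
```

>>> step_arm([
  [[0,0.005,0.07],[0,0,0]],
  [[0,0,0],[0,0,0]],
])

```text
time_s: 5.4
tcp_pos: [0.4819, -0.2904, 0.0477]
orientation: [0.996, 0.074, -0.003, -0.044]
force: [0.1, -0.4, 2.8]
width: 0.701
gripper_force: 1.1
```

>>> step_arm([
  [[0,0.005,0.07],[0,0,0]],
  [[0,0,0],[0,0,0]],
])

```text
time_s: 5.6
tcp_pos: [0.4819, -0.2904, 0.0456]
orientation: [0.996, 0.074, -0.003, -0.043]
force: [0.5, -0.7, 3.0]
width: 0.697
gripper_force: 1.2
```

>>> step_arm([
  [[0,0.005,0.07],[0,0,0]],
  [[0,0.005,0.07],[0,0,0]],
  [[0,0.003,0.04],[0,0,0]],
  [[0,0,0],[0,0,0]],
])

```text
time_s: 6.0
tcp_pos: [0.4818, -0.2903, 0.0402]
orientation: [0.996, 0.074, -0.003, -0.043]
force: [0.2, -0.0, 4.5]
width: 0.7
gripper_force: 2.1
```

>>> step_arm([
  [[0,0.002,0.03],[0,0,0]],
  [[0,0,0],[0,0,0]],
  [[0,0,0],[0,0,0]],
])

```text
time_s: 6.3
tcp_pos: [0.4819, -0.2903, 0.0399]
orientation: [0.996, 0.074, -0.003, -0.043]
force: [-1.9, 0.2, 14.1]
width: 0.7
gripper_force: 7.0
```

>>> step_arm([
  [[0,0,0],[0,0,0]],
  [[0,0,0],[0,0,0]],
  [[0,0,0],[0,0,0]],
  [[0,0,0],[0,0,0]],
  [[0,0,0],[0,0,0]],
  [[0,0,0],[0,0,0]],
  [[0,0,0],[0,0,0]],
  [[0,0,0],[0,0,0]],
  [[0,0,0],[0,0,0]],
  [[0,0,0],[0,0,0]],
])

```text
time_s: 7.3
tcp_pos: [0.4819, -0.2903, 0.0399]
orientation: [0.996, 0.074, -0.003, -0.043]
force: [-1.5, 0.2, 13.4]
width: 0.699
gripper_force: 7.8
```

Run:
```python
from workcell import arm
import cv2,numpy as np
o=arm.observe();print(o['time_s'],o['tcp_pos'],o['orientation'],o['force'],o['width'])
p,d=arm.capture("scene"); q,d2=arm.capture("top")
a=cv2.resize(p[130:210,360:440,::-1],(400,400),interpolation=cv2.INTER_CUBIC)
b=cv2.resize(q[205:285,470:550,::-1],(400,400),interpolation=cv2.INTER_CUBIC)
cv2.imwrite("pics/c4.png",np.hstack([a,b]))
```

```text
7.3 [ 0.48187507 -0.29027381  0.03985394] [ 0.9963152   0.07386506 -0.00310729 -0.04347773] [-1.49259312  0.21138006 13.42904956] 0.6994458611666241
```

View pics/c4.png

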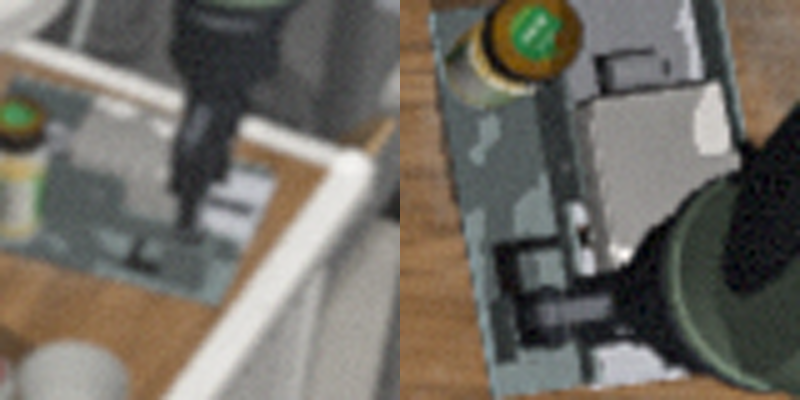

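The tin has slid about 33 mm, its back edge going from crop v≈22 to 90, and now lies against the runway finger. The key is down at its stop. I'll check that it is stationary.

>>> step_arm([
  [[0,0,0],[0,0,0]],
  [[0,0,0],[0,0,0]],
  [[0,0,0],[0,0,0]],
  [[0,0,0],[0,0,0]],
  [[0,0,0],[0,0,0]],
  [[0,0,0],[0,0,0]],
  [[0,0,0],[0,0,0]],
  [[0,0,0],[0,0,0]],
])

```text
time_s: 8.2
tcp_pos: [0.4819, -0.2902, 0.0399]
orientation: [0.996, 0.074, -0.003, -0.044]
force: [-2.1, 0.1, 13.9]
width: 0.698
gripper_force: 7.8
```

Run:
```python
from workcell import arm
import cv2,numpy as np
q,d=arm.capture("top"); b=cv2.resize(q[205:285,470:550,::-1],(400,400),interpolation=cv2.INTER_CUBIC)
old=cv2.imread("pics/c4.png")[:,400:]
print(np.abs(b.astype(int)-old).mean(), [x[60:130:5,270].mean(1).astype(int).tolist() for x in(old,b)])
m=d[212:262,513:518];print(np.round(np.median(m,1)[::3],3), arm.observe()['force'])
```

```text
2.9226083333333333 [[114, 97, 95, 114, 118, 84, 120, 153, 144, 139, 138, 137, 134, 137], [116, 95, 94, 116, 118, 84, 120, 150, 141, 142, 142, 139, 137, 137]]
[1.465 1.458 1.441 1.44  1.415 1.417 1.413 1.41  1.411 1.411 1.411 1.407
 1.409 1.408 1.404 1.325 1.298] [-2.50687036  0.93615508 13.73987946]
```

```bash
python3 -c "
from workcell import arm
print(arm.hand_in())"
```

```text
the job is handed in; nothing more can be done
None
```

I handed the job in at about 8 s: one finger holds the key at its stop with about 14 N, and the tin sits still and level against the other, about 33 mm out of its dock and within the runway; the hand-in gave no verdict.

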